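# Key the drying rack's drain cover over its pin and press it home

### The job

The round drain cover of the drying rack has come out of line. Push it round with a fingertip (the red lug is there to push against) until its notch lines up with the yellow pin, and only then press it down until it is fully home. Nothing is to be lifted, neither the cover nor anything else, and the shot glasses, tongs and trivet stay where they are.

Things in the scene. Friction and masses are not known exactly. Their poses are not given: they have to be found in the camera images.
- rack: Black plastic drying rack fixed to the white shelf: a tray 220 x 370 mm (local x, y), floor 8 mm thick, rim 16 mm high. Origin: centre of its underside; x points roughly away from the robot, y to the left. Six pegs in two rows at its left (+y) end carry the glasses; the drain cover lies at its right end, its axis at local x 0, y -95 mm, inside a grey collar of 58 mm outer radius whose top is 21 mm above the shelf
- cover_turn (a joint): Angle of the drain cover in rad about its upright axis, growing counter-clockwise as seen from above. At 0 (or any full turn, 6.283) the notch is exactly over the pin; the play is about 0.08 rad each way. It starts between 0.8 and 5.48, turns freely both ways and stays where it is left (friction 0.05 N m, that is about 1.5 N at the lug)
- cover_press (a joint): How far the drain cover is pushed down, in m: 0 raised (as it starts), 0.009 fully home; negative if it has been lifted. A push fit with no spring: it takes about 7 N to move down and stays where it is left. With the notch off the pin it stops on the pin after about 2 mm
- hub (a point): Centre of the flat top of the black hub on the cover, on the cover's axis; hub 22 mm in diameter, its top 8 mm above the cover's face: a good place to press. The cover is a bright round metal disc 92 mm in diameter, 4 mm thick, with small drain holes; raised, its face is 30 mm above the shelf, and home 21 mm
- lug (a point): Centre of the top of the red lug, an upright stub 12 mm in diameter standing 14 mm above the cover's face, 33 mm from the cover's axis and exactly opposite the notch
- notch (a point): Middle of the notch in the cover's rim, 44 mm from the axis, at half the cover's thickness. The notch is 12 mm deep, 19 mm wide at the rim and 10 mm at its bottom; a blue stripe on the face runs from the hub to it
- pin (a point): Point on the centre line of the yellow pin 44 mm from the cover's axis. The pin is a level round bar 8 mm in diameter fixed to the rack: it lies radially from 36 mm to 64 mm from the axis, on the rack's +x side, its top 24.5 mm above the shelf; its inner end is under the cover's rim, its outer end shows across the grey collar
- glass0: Clear shot glass standing upside down over a peg of the rack, 45 mm in diameter at the foot, 55 mm tall (its top 63 mm above the shelf), loose with 5 mm of play; origin: centre of its lower end. To be left alone
- glass1: Clear shot glass standing upside down over a peg of the rack, 45 mm in diameter at the foot, 55 mm tall (its top 63 mm above the shelf), loose with 5 mm of play; origin: centre of its lower end. To be left alone
- glass2: Clear shot glass standing upside down over a peg of the rack, 45 mm in diameter at the foot, 55 mm tall (its top 63 mm above the shelf), loose with 5 mm of play; origin: centre of its lower end. To be left alone
- glass3: Clear shot glass standing upside down over a peg of the rack, 45 mm in diameter at the foot, 55 mm tall (its top 63 mm above the shelf), loose with 5 mm of play; origin: centre of its lower end. To be left alone
- glass4: Clear shot glass standing upside down over a peg of the rack, 45 mm in diameter at the foot, 55 mm tall (its top 63 mm above the shelf), loose with 5 mm of play; origin: centre of its lower end. To be left alone
- glass5: Clear shot glass standing upside down over a peg of the rack, 45 mm in diameter at the foot, 55 mm tall (its top 63 mm above the shelf), loose with 5 mm of play; origin: centre of its lower end. To be left alone
- tongs: Small steel tongs lying flat to the left of the rack, 210 mm long (local x), 45 mm wide, up to 20 mm high; origin under the middle. To be left alone
- trivet: Round blue silicone trivet, 150 mm in diameter, 8 mm thick, left of the tongs; origin: centre of its underside. To be left alone

How it is judged:
On the way, in this order (a step that is already met when the one before it is completed fails the run):
1. the notch is over the pin with the cover still raised (horizontal distance between notch and pin below 0.006 m and value of joint cover_press below 0.004 m), for 0.2 s.
2. the cover is pressed home over the pin (horizontal distance between notch and pin below 0.006 m and value of joint cover_press above 0.0075 m), for 0.2 s.
At the end, for the whole second after the job is handed in: The notch is over the pin (its middle within 6 mm of the pin's point), the cover is pressed down at least 7.5 of its 9 mm and at rest, and every glass, the tongs and the trivet are within 15 mm of where they began (all of step 2 and velocity of joint cover_turn between -0.05 and 0.05 rad/s and distance of each of glass0, glass1, glass2, glass3, glass4, glass5, tongs, trivet from where it was at the start of the episode below 0.015 m); the robot touches nothing.
It fails at once if the drain cover is lifted (by more than 4 mm) (value of joint cover_press below -0.004 m).
It fails at once if a glass, the tongs or the trivet is lifted or moved by more than 15 mm (distance of any of glass0, glass1, glass2, glass3, glass4, glass5, tongs, trivet from where it was at the start of the episode above 0.015 m).
It also fails if it takes over 51 s, if anything falls off the work surface, if the arm or the gripper's body presses on something with over 40 N, if the wrist force passes 120 N, or if a joint passes its speed limit or range.

### The arm

A 6-joint arm with a two-finger parallel gripper is mounted at the origin on the work surface. World frame = base frame: x ahead of the robot, y to its left, z up, the work surface at z = 0. Lengths are in m, angles in rad, forces in N, time in s.
With the tool pointing down it reaches from about 0.375 to 0.9 m from the base axis. Payload 3.1 kg.
Tool frame: the origin (TCP) lies at the very end of the fingers, on their centre line; the grasp point (between the pads) lies 19 mm behind it; x points along the fingers, z is the direction in which the jaws open and shut, and the axes are right-handed (so a half turn about x gives the same grasp; the last joint's range is limited). The gripper opens to 85 mm and grips with 20 to 120 N. Pads are 22 mm wide; open, the fingers measure 114 mm over their backs; the gripper's body (76 mm by 85 mm) begins 54 mm behind the grasp point. The pads swing forward as they close: fully open they stand 13 mm farther back than shut.
Start: joints at [0.968, 0.527, 1.433, -0, 1.181, -0.178], TCP at [0.258, 0.569, 0.231] pointing down, gripper open.
Joint ranges: [-3.08, 3.08], [-0.75, 2.2], [0.22, 2.44], [-1.43, 4.57], [0, 2.65], [-2.85, 2.85]. Speed limits (rad/s): [2.79, 2.79, 3.14, 3.14, 3.14, 3.14].

### API

Orientations are given as a unit quaternion [x, y, z, w].
In Python, from station import manip, viewer, job gives the robot as it stands.
- The arm moves only by the tool move_arm, never from a script. Its argument "deltas" is one flat list of numbers, 7 for each row, row after row: the finger opening in mm, from 0 to 85.4, then the shift along the tool's x, y, z in mm, then the turn, a rotation vector about the tool's x, y, z in degrees. In form: [jaw, tx, ty, tz, rx, ry, rz, jaw, tx, ty, tz, rx, ry, rz, ...]. A call has 1 to 10 rows; each row shifts and turns the commanded pose from where the row before left it, along the tool's axes as they then stand; what a row does not reach is not made up. A row lasts 1/10 s, in which the tool goes at most 50 mm and 8.59 degrees, less where a joint would pass 70% of its speed; a pose out of reach is approached as far as the arm can. A call is refused whole if a number of a shift passes 50 or a number of a turn 8.59, either way. A call with a gripper value outside its range is refused whole. The fingers move at their own pace and stop on an object; "force" is the grip in N (left out, the last holds). Time passes only in rows, so rows that do not move let the fingers close. It gives the time, the measured TCP pose, the force and the opening at its end, in the units of the state.
- manip.sense(): the state, without advancing time (a new reading comes with each control period).
- viewer.snapshot(name): name is "side" or "top"; returns a dict with "image" (480x640x3 uint8, red, green, blue), "depth" (480x640 float32, m along the optical axis (not along the pixel's ray), 0 where there is no reading), "fovy" (degrees; the focal length in pixels is half the picture's height over the tangent of half this angle, whatever the lens; pixels are square), "cx", "cy" (the principal point, pixels), "R" (3x3) and "t" (3): a world point X has camera coordinates R X + t. Camera axes: x right, y down, z forward; pixel columns grow to the right and rows downward; lengths in m; the calibration is good to about 2 mm. A picture is of the moment at which its call begins.
- job.sign_off(): hands the job in, once; it reports no verdict.
The state is a dict: "t": time; "q": joint angles; "qd": joint speeds; "tau": joint torques, N m; "tcp_pos": TCP position; "tool_rot": TCP orientation; "force": force on the tool from outside, world axes, zero at the start; "ft_torque": the same for the moment, N m; "finger_gap": opening from 0.0 (shut) to 1.0 (fully open).
Only numpy, scipy, OpenCV 4.12 (cv2) and the standard library are available. Lean on these libraries where they do the work, as an engineer would, in place of code of your own. Each camera call takes 0.05 s, during which the arm holds its last target.

## Working session

There is one attempt and no reset: what is moved stays moved. The work goes in short steps, Python scripts to look and compute and a tool call to move; the robot and the scene stay as the last step left them, time stands still between calls to the robot, and variables do not carry over. Pictures are saved under pics/ and viewed, and the job is handed in when it is done.

Besides the shell and the picture viewer there is one more tool, called after "Emit:" as name(argument=value, ...), one argument or row to a line, values as JSON. move_arm: Moves the arm, as the interface text tells. Its arguments: {"type":"object","properties":{"deltas":{"type":"array"},"force":{"type":"number"}},"required":["deltas"]}

```bash
mkdir -p pics; ls
python3 - <<'E'
from station import manip, viewer, job
import cv2,pickle
s=manip.sense();print({k:(s[k]) for k in ('t','tcp_pos','tool_rot','force','finger_gap')})
for n in('top','side'):
    d=viewer.snapshot(n);pickle.dump(d,open(n+'0.pkl','wb'));cv2.imwrite(f'pics/{n}0.png',d['image'][:,:,::-1]);print(n,d['fovy'],d['cx'],d['cy'],d['R'],d['t'])
E
```

```text
pics
{'t': 0.0, 'tcp_pos': array([0.25713352, 0.56886349, 0.23031463]), 'tool_rot': array([-0.38365054,  0.59489192,  0.38305924,  0.59344881]), 'force': array([0.18426561, 0.20329172, 0.62003579]), 'finger_gap': 1.002512211290295}
top 49.11149625586429 304.0770745563804 240.35346484977183 [[-0.01152637 -0.99928112 -0.03611628]
 [-0.99728721  0.01411438 -0.07224265]
 [ 0.07270047  0.03518561 -0.99673297]] [0.2156531  0.56785316 1.00784846]
side 50.348512893550115 315.7039411482006 242.74809798514102 [[ 0.9036382  -0.42822184 -0.0080042 ]
 [-0.28273699 -0.58238853 -0.76215707]
 [ 0.32171074  0.69097732 -0.64734267]] [-0.44517887  0.33969758  0.64997857]
```

View pics/top0.png

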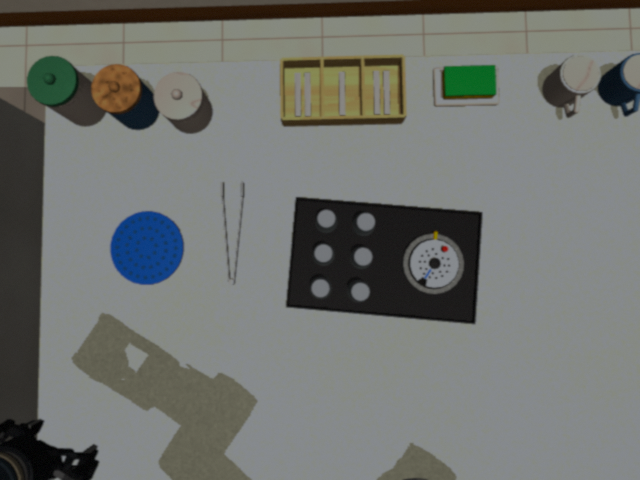

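View pics/side0.png

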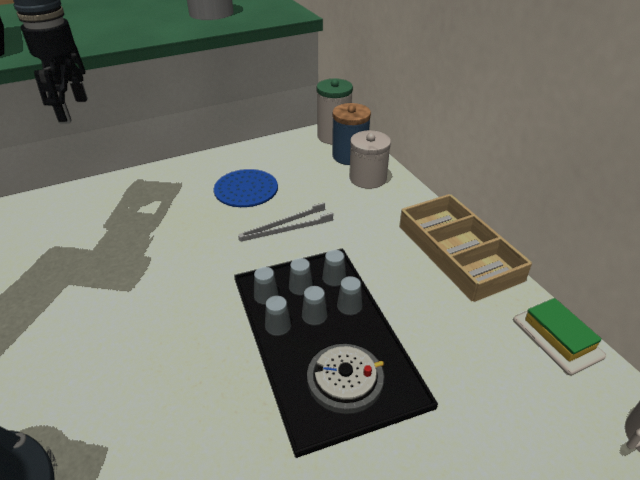

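```bash
cat > h.py <<'E'
import numpy as np, cv2, pickle
def f(d): return 240/np.tan(np.radians(d['fovy'])/2)
def ray(d,u,v,z):
    r=np.array([(u-d['cx'])/f(d),(v-d['cy'])/f(d),1.]); R,t=d['R'],d['t']
    c=-R.T@t; w=R.T@r; return c+w*(z-c[2])/w[2]
def pt(d,u,v):
    z=d['depth'][int(round(v)),int(round(u))]; return d['R'].T@(np.array([(u-d['cx'])/f(d)*z,(v-d['cy'])/f(d)*z,z])-d['t'])
def proj(d,X):
    c=d['R']@np.asarray(X)+d['t']; return c[:2]/c[2]*f(d)+[d['cx'],d['cy']]
def masks(d,box):
    u0,v0,u1,v1=box; im=d['image'][v0:v1,u0:u1]; hsv=cv2.cvtColor(im,cv2.COLOR_RGB2HSV); H,S,V=cv2.split(hsv)
    return dict(red=((H<8)|(H>172))&(S>150)&(V>80), yel=(H>18)&(H<35)&(S>150)&(V>80), blue=(H>100)&(H<125)&(S>120)&(V>80))
E
python3 - <<'E'
from h import *
for n,box in(('top',(390,222,480,305)),('side',(295,335,395,420))):
    d=pickle.load(open(n+'0.pkl','rb')); u0,v0,u1,v1=box
    for k,m in masks(d,box).items():
        ys,xs=np.nonzero(m); u,v=xs.mean()+u0,ys.mean()+v0
        z={'red':.044 if n=='top' else .039,'yel':.0245,'blue':.030}[k]
        print(n,k,len(xs),u.round(1),v.round(1),ray(d,u,v,z).round(4),pt(d,u,v).round(4), xs.min()+u0,xs.max()+u0,ys.min()+v0,ys.max()+v0)
    im=d['image'][v0:v1,u0:u1]
    cv2.imwrite(f'pics/{n}0z.png',cv2.resize(im,None,fx=7,fy=7,interpolation=cv2.INTER_CUBIC)[:,:,::-1])
    # bright disc
    g=cv2.cvtColor(im,cv2.COLOR_RGB2GRAY); m=(g>150).astype(np.uint8)
    cs,_=cv2.findContours(m,cv2.RETR_EXTERNAL,cv2.CHAIN_APPROX_NONE); c=max(cs,key=cv2.contourArea)
    e=cv2.fitEllipse(cv2.convexHull(c)); print(n,'disc',e[0][0]+u0,e[0][1]+v0,e[1],ray(d,e[0][0]+u0,e[0][1]+v0,.03).round(4),pt(d,e[0][0]+u0-5,e[0][1]+v0+6))
    # hub dark near the centre
    cx,cy=int(e[0][0]),int(e[0][1]); sub=(g[cy-8:cy+9,cx-8:cx+9]<70); ys,xs=np.nonzero(sub); u=xs.mean()+cx-8+u0;v=ys.mean()+cy-8+v0
    print('hub',u,v,len(xs),ray(d,u,v,.038).round(4))
d=pickle.load(open('top0.pkl','rb'))
print('shelf',pt(d,260,300),'glasses')
E
```

```text
top red 19 444.1 248.4 [ 0.5499 -0.0594  0.044 ] [ 0.5499 -0.0591  0.0454] 442 446 247 250
top yel 27 435.2 234.4 [ 0.5786 -0.0475  0.0245] [ 0.5786 -0.0475  0.0243] 433 437 231 238
top blue 8 427.0 274.1 [ 0.5015 -0.0284  0.03  ] [ 0.5015 -0.0288  0.0277] 425 429 271 277Traceback (most recent call last):
  File "<stdin>", line 12, in <module>
ValueError: max() iterable argument is empty
```

Run:
```python
from h import *
# rack corners
d=pickle.load(open('top0.pkl','rb'));im=d['image'];V=im.max(2)
m=((V<60)).astype(np.uint8);m[:180]=0;m[340:]=0;m[:,:270]=0;m[:,500:]=0
m=cv2.morphologyEx(m,cv2.MORPH_CLOSE,np.ones((25,25)))
cs,_=cv2.findContours(m,cv2.RETR_EXTERNAL,cv2.CHAIN_APPROX_NONE);c=max(cs,key=cv2.contourArea)
r=cv2.minAreaRect(c);print(r)
P=[ray(d,*p,.016)for p in cv2.boxPoints(r)];print(np.round(P,4));P=np.array(P)
print([np.linalg.norm(P[i]-P[i-1]) for i in range(4)])
C=P.mean(0);
e=max(((P[i]-P[i-1])for i in range(4)),key=np.linalg.norm); e*=np.sign(e[1]);e/=np.linalg.norm(e);print('rack c',C,'y axis',e,'yaw',np.degrees(np.arctan2(-e[0],e[1])),'cover',C-.095*e)
```

```text
((384.8070983886719, 259.58349609375), (188.8503875732422, 111.021484375), 4.899093151092529)
[[ 0.4407  0.2457  0.016 ]
 [ 0.6597  0.2248  0.016 ]
 [ 0.6214 -0.1449  0.016 ]
 [ 0.4062 -0.119   0.016 ]]
[np.float64(0.36641105283489167), np.float64(0.2200205081118316), np.float64(0.3717306508416437), np.float64(0.21677296802768412)]
rack c [0.53198126 0.05163863 0.016     ] y axis [ 0.10312816  0.99466808 -0.        ] yaw -5.919332625182981 cover [ 0.52218409 -0.04285484  0.016     ]
```

Run:
```python
from h import *
for n,box in(('top',(390,222,480,305)),('side',(295,335,395,420))):
    d=pickle.load(open(n+'0.pkl','rb')); u0,v0,u1,v1=box
    im=d['image'][v0:v1,u0:u1]
    cv2.imwrite(f'pics/{n}0z.png',cv2.resize(im,None,fx=6,fy=6,interpolation=cv2.INTER_CUBIC)[:,:,::-1])
    g=cv2.cvtColor(im,cv2.COLOR_RGB2GRAY);print(g.max(),np.percentile(g,[50,80,95]))
    m=(g>(115)).astype(np.uint8); m[:]=cv2.morphologyEx(m,cv2.MORPH_OPEN,np.ones((2,2)))
    cs,_=cv2.findContours(m,cv2.RETR_EXTERNAL,cv2.CHAIN_APPROX_NONE); c=max(cs,key=cv2.contourArea)
    e=cv2.fitEllipse(cv2.convexHull(c)); print(n,'disc',e[0][0]+u0,e[0][1]+v0,e[1],ray(d,e[0][0]+u0,e[0][1]+v0,.03).round(4))
    cx,cy=int(e[0][0]),int(e[0][1]); sub=(g[cy-8:cy+9,cx-8:cx+9]<60); ys,xs=np.nonzero(sub); u=xs.mean()+cx-8+u0;v=ys.mean()+cy-8+v0
    print('hub',u,v,len(xs),ray(d,u,v,.038).round(4))
    for k,mm in masks(d,box).items():
        ys,xs=np.nonzero(mm)
        if len(xs): print(n,k,len(xs),xs.mean()+u0,ys.mean()+v0,ray(d,xs.mean()+u0,ys.mean()+v0,dict(red=.040,yel=.0245,blue=.03)[k]).round(4))
```

```text
139 [ 28. 111. 137.]
top disc 435.18383407592773 264.15466690063477 (46.322105407714844, 47.29499816894531) [ 0.5205 -0.0446  0.03  ]
hub 434.3170731707317 262.7439024390244 82 [ 0.523  -0.0413  0.038 ]
top red 19 444.10526315789474 248.42105263157896 [ 0.5502 -0.0603  0.04  ]
top yel 27 435.18518518518516 234.40740740740742 [ 0.5786 -0.0475  0.0245]
top blue 8 427.0 274.125 [ 0.5015 -0.0284  0.03  ]
175 [ 23. 153. 165.]
side disc 348.94658279418945 372.0594596862793 (51.053192138671875, 68.23605346679688) [ 0.5266 -0.0457  0.03  ]
hub 345.68794326241135 369.59574468085106 141 [ 0.5213 -0.0447  0.038 ]
side red 56 367.2678571428571 370.44642857142856 [ 0.5488 -0.0611  0.04  ]
side yel 38 379.2105263157895 363.39473684210526 [ 0.5781 -0.0485  0.0245]
side blue 20 329.65 368.6 [ 0.5032 -0.0276  0.03  ]
```

View pics/top0z.png

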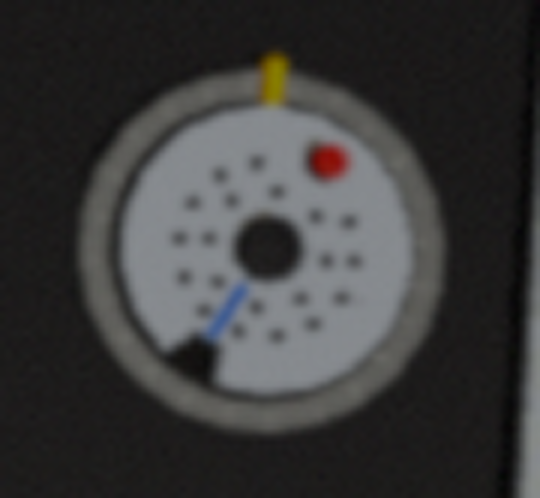

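View pics/side0z.png

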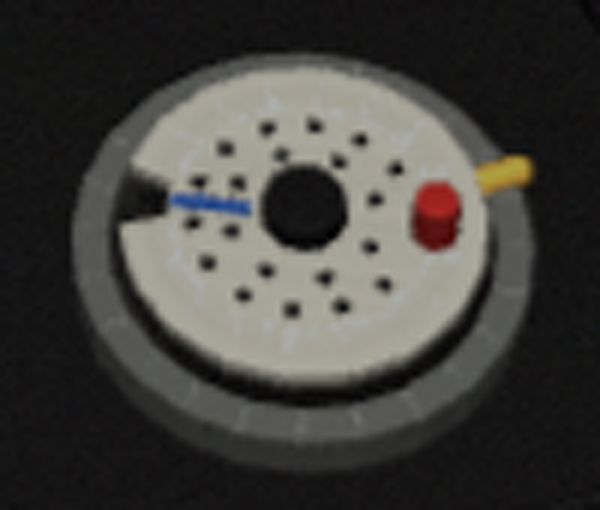

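```bash
cat >> h.py <<'E'
from scipy.spatial.transform import Rotation as Ro
C0=np.array([.522,-.043]); PIN=-5.5
def tool():
    from station import manip
    s=manip.sense(); R=Ro.from_quat(s['tool_rot']).as_matrix(); return s,R
def head(v): return np.degrees(np.arctan2(v[1],v[0]))
E
python3 - <<'E'
from h import *
s,R=tool();print(R.round(3),'y head',head(R[:,1]),'z head',head(R[:,2]),s['q'].round(3),head(s['tcp_pos']))
E
```

```text
[[-0.001 -0.911  0.412]
 [-0.002  0.412  0.911]
 [-1.     0.    -0.002]] y head 155.6573294540399 z head 65.6573754163228 [ 0.967  0.528  1.434  0.     1.181 -0.178] 65.67403676885895
```

Emit:
move_arm(
  deltas=[0,0,0,0,5,0,0,0,0,0,0,5.2,0,0,0,0,-30,-16,0,0,0,0,0,-30,-16,0,0,0,0,0,-30,-16,0,0,0,0,0,-30,-16,0,0,0,0,0,-30,-16,0,0,0,0,0,-30,-16,0,0,0,0,0,-30,-16,0,0,0,0,0,-30,-16,0,0,0],
  force=20,
)

```text
t: 1.1
tcp_pos: [0.3829, 0.3265, 0.2311]
tool_rot: [-0.329, 0.626, 0.329, 0.626]
force: [0.5, -0.2, 0.5]
finger_gap: 0.004
```

Emit:
move_arm(
  deltas=[0,0,-30,-16,0,0,0,0,0,-30,-16,0,0,0,0,0,-30,-16,0,0,0,0,0,-30,-16,0,0,0,0,0,-30,-16,0,0,0,0,0,-30,-16,0,0,0,0,0,-30,-16,0,0,0,0,0,-30,-16,0,0,0,0,0,-30,-16,0,0,0,0,0,-30,-16,0,0,0],
)

```text
t: 2.1
tcp_pos: [0.5393, 0.0248, 0.231]
tool_rot: [-0.329, 0.626, 0.329, 0.626]
force: [-0.1, 0.4, -0.2]
finger_gap: -0.0
```

Emit:
move_arm(
  deltas=[0,0,-30,-16,0,0,0,0,0,-28,-17,0,0,0,0,20,0,0,0,0,0,0,20,0,0,0,0,0,0,20,0,0,0,0,0,0,20,0,0,0,0,0,0,20,0,0,0,0,0,0,20,0,0,0,0,0,0,0,0,0,0,0,0],
)

```text
t: 3.0
tcp_pos: [0.5658, -0.0335, 0.1085]
tool_rot: [-0.327, 0.628, 0.331, 0.624]
force: [-0.3, 0.2, 0.3]
finger_gap: -0.001
```

Run:
```python
from h import *
s,R=tool();print(s['t'],s['tcp_pos'],s['q'].round(2),'z head',head(R[:,2]),R[:,0].round(3),s['force'],s['finger_gap'])
T=np.array([.567,-.035,.034]);print('to target mm',(R.T@(T-s['tcp_pos'])*1000).round(1))
```

```text
3.0 [ 0.56577562 -0.0334752   0.1085268 ] [-0.26  0.62  1.68 -0.    0.85 -1.22] z head 55.455097521095695 [-0.007  0.002 -1.   ] [-0.32154477  0.20441867  0.3009394 ] -0.0011668057706571851
to target mm [74.5 -2.4 -0.4]
```

Emit:
move_arm(
  deltas=[0,15,-2,0,0,0,0,0,15,0,0,0,0,0,0,15,0,0,0,0,0,0,14,0,0,0,0,0,0,10,0,0,0,0,0,0,5,0,0,0,0,0,0,0,0,0,0,0,0,0,0,0,0,0,0,0],
)

```text
t: 3.8
tcp_pos: [0.5702, -0.0353, 0.0376]
tool_rot: [-0.329, 0.626, 0.329, 0.626]
force: [-0.2, -0.6, 0.3]
finger_gap: -0.001
```

```bash
cat > look.py <<'E'
import sys
from h import *
from station import viewer
tag=sys.argv[1]
s,R=tool();print(s['t'],s['tcp_pos'].round(4),'z head',head(R[:,2]).round(2),s['force'].round(1))
ims=[]
for n,box in(('top',(390,215,480,305)),('side',(300,325,400,425))):
    d=viewer.snapshot(n); u0,v0,u1,v1=box; im=d['image'][v0:v1,u0:u1]
    ims.append(cv2.resize(im,(400,400),interpolation=cv2.INTER_CUBIC)[:,:,::-1])
    P={}
    for k,m in masks(d,box).items():
        ys,xs=np.nonzero(m)
        if len(xs)>4:
            P[k]=ray(d,xs.mean()+u0,ys.mean()+v0,dict(red=.044 if n=='top' else .040,yel=.0245,blue=.03)[k])[:2]
            print(n,k,len(xs),P[k].round(4),'r',(1000*np.linalg.norm(P[k]-C0)).round(1),'ang',head(P[k]-C0).round(1))
    if 'red' in P and 'blue' in P: print(n,'notch heading from lug-blue line',head(P['blue']-P['red']).round(1))
cv2.imwrite(f'pics/{tag}.png',np.hstack(ims))
E
python3 look.py a1
```

```text
3.8 [ 0.5702 -0.0353  0.0376] z head 55.46 [-0.2 -0.6  0.3]
top blue 6 [ 0.4989 -0.027 ] r 28.1 ang 145.4
side red 63 [ 0.5488 -0.0615] r 32.6 ang -34.7
side yel 38 [ 0.5776 -0.0483] r 55.8 ang -5.4
side blue 20 [ 0.5032 -0.0276] r 24.3 ang 140.6
side notch heading from lug-blue line 143.3
```

View pics/a1.png

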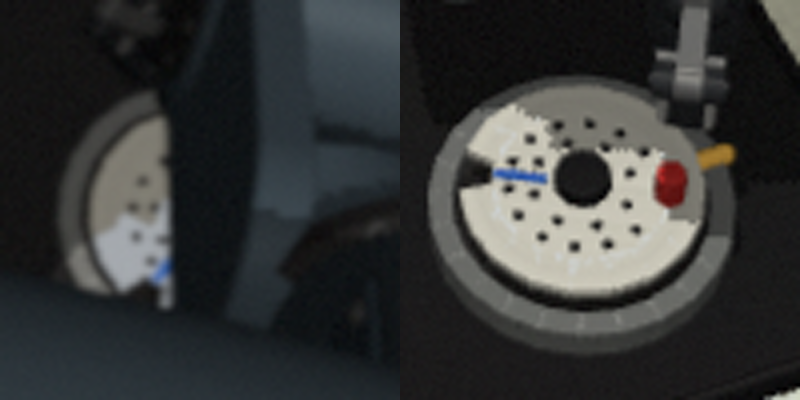

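Emit:
move_arm(
  deltas=[0,3,1,-4,0,0,0,0,0,0,-4,0,0,0,0,0,0,-4,0,0,0,0,0,-2.1,-3.7,6,0,0,0,0,-2.1,-3.7,6,0,0,0,0,-2.1,-3.7,6,0,0,0,0,0,0,0,0,0],
)

```text
t: 4.6
tcp_pos: [0.5596, -0.0574, 0.0344]
tool_rot: [-0.227, 0.67, 0.227, 0.67]
force: [0.0, 0.5, 1.0]
finger_gap: -0.001
```

```bash
python3 look.py a2
```

```text
4.6 [ 0.5596 -0.0574  0.0344] z head 37.41 [0.  0.5 1. ]
top yel 9 [ 0.5722 -0.0463] r 50.3 ang -3.7
side red 67 [ 0.5427 -0.0683] r 32.7 ang -50.7
side yel 11 [ 0.582  -0.0498] r 60.4 ang -6.5
side blue 21 [ 0.5075 -0.0223] r 25.2 ang 125.1
side notch heading from lug-blue line 127.5
```

View pics/a2.png

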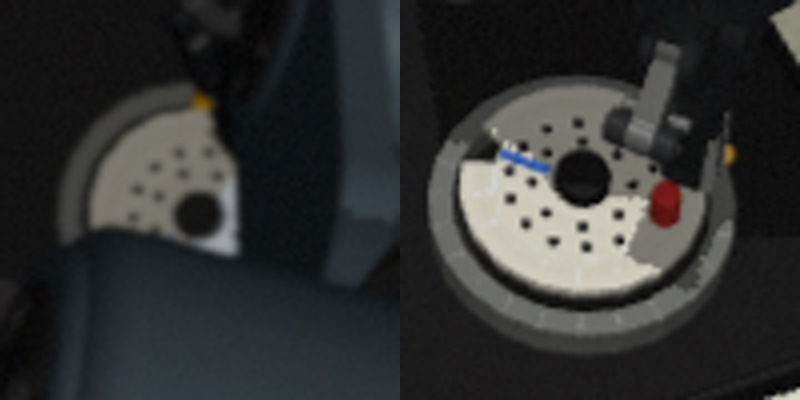

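Emit:
move_arm(
  deltas=[0,0,-1.9,-3.75,6,0,0,0,0,-1.9,-3.75,6,0,0,0,0,-1.9,-3.75,6,0,0,0,0,-1.9,-3.75,6,0,0,0,0,-1.9,-3.75,6,0,0,0,0,-1.9,-3.75,6,0,0,0,0,-1.9,-3.75,6,0,0,0,0,-1.9,-3.75,6,0,0,0,0,-1.9,-3.75,6,0,0,0,0,0,0,0,0,0],
)

```text
t: 5.7
tcp_pos: [0.5323, -0.0808, 0.0345]
tool_rot: [0.101, 0.699, -0.101, 0.7]
force: [0.7, 0.2, -0.1]
finger_gap: -0.005
```

```bash
python3 look.py a3
```

```text
5.7 [ 0.5323 -0.0808  0.0345] z head -16.45 [ 0.7  0.2 -0.1]
top red 8 [ 0.5177 -0.0721] r 29.4 ang -98.4
top yel 29 [ 0.5773 -0.0474] r 55.5 ang -4.5
top blue 6 [ 0.5279 -0.0195] r 24.2 ang 75.9
top notch heading from lug-blue line 79.0
side red 71 [ 0.5143 -0.0751] r 33.0 ang -103.5
```

View pics/a3.png

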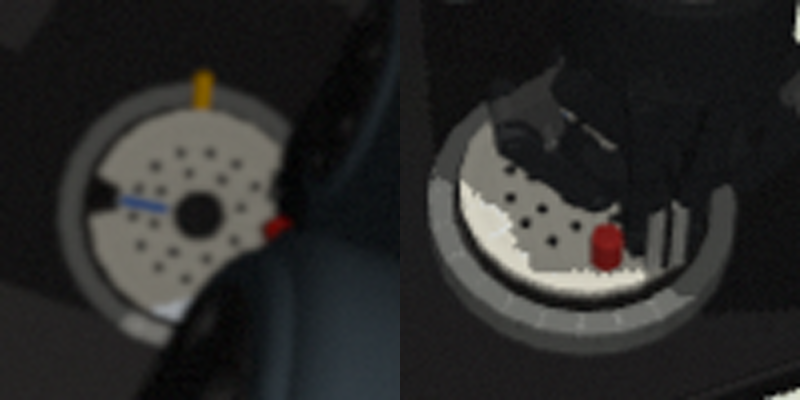

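Emit:
move_arm(
  deltas=[0,0,-1.9,-3.75,6,0,0,0,0,-1.9,-3.75,6,0,0,0,0,-1.9,-3.75,6,0,0,0,0,-1.9,-3.75,6,0,0,0,0,-1.9,-3.75,6,0,0,0,0,-1.9,-3.75,6,0,0,0,0,-1.9,-3.75,6,0,0,0,0,-1.9,-3.75,6,0,0,0,0,-1.9,-3.75,6,0,0,0,0,-1.9,-3.75,6,0,0],
)

```text
t: 6.8
tcp_pos: [0.4934, -0.0694, 0.0344]
tool_rot: [0.438, 0.555, -0.438, 0.555]
force: [0.1, -2.0, 0.9]
finger_gap: -0.002
```

Emit:
move_arm(
  deltas=[0,0,-1.9,-3.75,6,0,0,0,0,0,0,0,0,0],
)

```text
t: 7.0
tcp_pos: [0.4904, -0.0656, 0.0344]
tool_rot: [0.465, 0.532, -0.466, 0.532]
force: [-1.1, -1.2, 0.4]
finger_gap: 0.0
```

```bash
python3 look.py a4
```

```text
7.0 [ 0.4904 -0.0656  0.0344] z head -82.38 [-1.1 -1.2  0.4]
top yel 29 [ 0.5771 -0.0474] r 55.3 ang -4.6
side yel 40 [ 0.5779 -0.0484] r 56.1 ang -5.5
side blue 7 [ 0.5518 -0.0355] r 30.8 ang 14.2
```

View pics/a4.png

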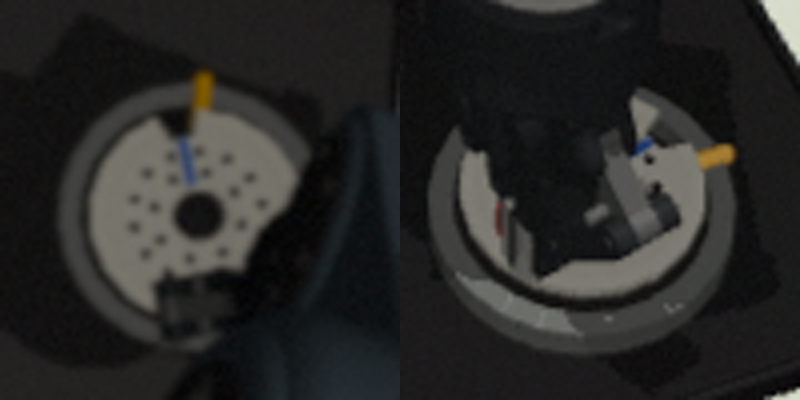

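```bash
cat > top.py <<'E'
from h import *
from station import viewer
import sys
d=viewer.snapshot('top'); u0,v0,u1,v1=390,215,480,305
im=d['image'][v0:v1,u0:u1].astype(float)
cv2.imwrite(f'pics/{sys.argv[1]}.png',cv2.resize(d['image'][v0:v1,u0:u1],(540,540),interpolation=cv2.INTER_CUBIC)[:,:,::-1])
w=np.clip(im[:,:,2]-np.maximum(im[:,:,0],im[:,:,1])-15,0,None)
vv,uu=np.mgrid[v0:v1,u0:u1]
a=proj(d,[*C0,.03]); w[np.hypot(uu-a[0],vv-a[1])>24]=0; w[np.hypot(uu-a[0],vv-a[1])<4]=0
P=np.array([ray(d,u,v,.03)[:2] for u,v in zip(uu[w>0],vv[w>0])]);W=w[w>0]
m=(P*W[:,None]).sum(0)/W.sum(); cov=np.cov(P.T,aweights=W);l,E=np.linalg.eigh(cov);e=E[:,1]*np.sign(E[0,1])
print('blue n',len(W),m.round(4),'from C0',head(m-C0).round(1),'axis',head(e).round(1))
# notch: dark pixels in annulus r 36..43 mm on the z=.03 plane, as angle profile
g=im.mean(2);bright=np.percentile(g,85);
G=np.array([ray(d,u,v,.03)[:2]-C0 for u,v in zip(uu.ravel(),vv.ravel())]);r=np.hypot(*G.T);A=np.degrees(np.arctan2(G[:,1],G[:,0]))
for k in range(-40,42,4):
    s=(r>.036)&(r<.042)&(abs(A-k)<3); print(k,g.ravel()[s].mean().round(0),end='; ')
s=(r>.036)&(r<.042)&(abs(A)<45);wt=np.clip(0.8*bright-g.ravel()[s],0,None);print('\nnotch dark centroid',(A[s]*wt).sum()/wt.sum())
E
python3 top.py a4t
```

```text
blue n 21 [ 0.546  -0.0385] from C0 10.7 axis 10.5
-40 112.0; -36 112.0; -32 112.0; -28 113.0; -24 113.0; -20 112.0; -16 112.0; -12 112.0; -8 113.0; -4 112.0; 0 84.0; 4 54.0; 8 27.0; 12 26.0; 16 39.0; 20 77.0; 24 106.0; 28 113.0; 32 114.0; 36 113.0; 40 113.0; 
notch dark centroid 10.71715046804356
```

View pics/a4t.png

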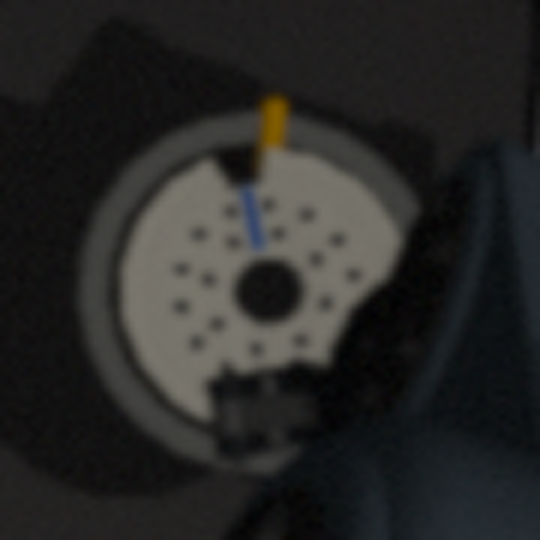

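Emit:
move_arm(
  deltas=[0,0,-1.9,-3.75,6,0,0,0,0,-1.9,-3.75,6,0,0,0,0,0,0,0,0,0],
)

```text
t: 7.45
tcp_pos: [0.4866, -0.0587, 0.0343]
tool_rot: [0.519, 0.48, -0.519, 0.481]
force: [0.8, -1.2, 0.1]
finger_gap: 0.004
```

```bash
python3 look.py a5; python3 top.py a5t
```

```text
7.45 [ 0.4866 -0.0587  0.0343] z head -94.41 [ 0.8 -1.2  0.1]
top yel 54 [ 0.5723 -0.0469] r 50.4 ang -4.4
side yel 49 [ 0.576  -0.0476] r 54.2 ang -4.9
side blue 17 [ 0.5463 -0.0412] r 24.3 ang 4.2
blue n 17 [ 0.5464 -0.0433] from C0 -0.6 axis -2.0
-40 112.0; -36 113.0; -32 112.0; -28 112.0; -24 112.0; -20 113.0; -16 111.0; -12 91.0; -8 66.0; -4 62.0; 0 55.0; 4 44.0; 8 74.0; 12 105.0; 16 113.0; 20 113.0; 24 113.0; 28 113.0; 32 114.0; 36 114.0; 40 114.0; 
notch dark centroid 4.180724559850731
```

View pics/a5t.png

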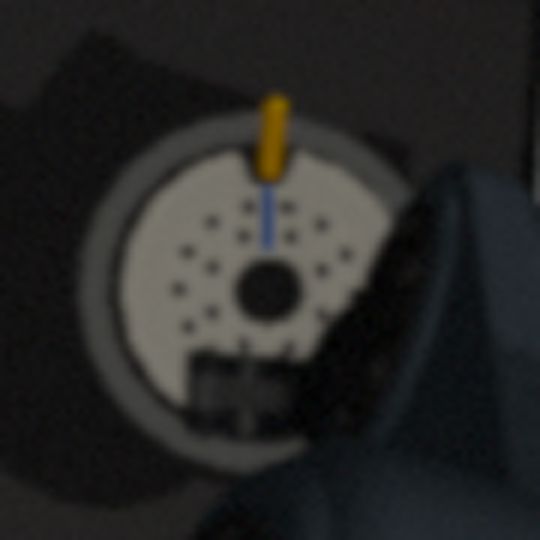

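Emit:
move_arm(
  deltas=[0,0,-1.1,-2.2,3.5,0,0,0,0,0,0,0,0,0,0,0,0,0,0,0,0],
)

```text
t: 7.9
tcp_pos: [0.4856, -0.0565, 0.0343]
tool_rot: [0.533, 0.464, -0.533, 0.464]
force: [-0.8, -0.8, -0.2]
finger_gap: -0.0
```

```bash
python3 look.py a6; python3 top.py a6t
```

```text
7.9 [ 0.4856 -0.0565  0.0343] z head -97.91 [-0.8 -0.8 -0.2]
top yel 53 [ 0.5725 -0.0469] r 50.7 ang -4.4
side yel 63 [ 0.5734 -0.0475] r 51.6 ang -4.9
side blue 18 [ 0.5466 -0.0426] r 24.6 ang 0.8
blue n 19 [ 0.5462 -0.0444] from C0 -3.3 axis -4.2
-40 113.0; -36 112.0; -32 112.0; -28 112.0; -24 112.0; -20 111.0; -16 103.0; -12 63.0; -8 49.0; -4 59.0; 0 61.0; 4 65.0; 8 101.0; 12 112.0; 16 113.0; 20 113.0; 24 113.0; 28 113.0; 32 113.0; 36 113.0; 40 114.0; 
notch dark centroid -8.981394729041996
```

View pics/a6t.png

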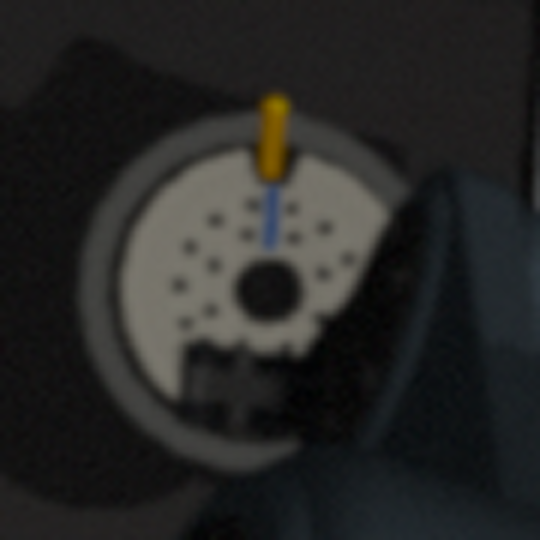

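Emit:
move_arm(
  deltas=[0,0,0,4,0,0,0,0,0,0,4,0,0,0,0,-15,0,0,0,0,0,0,-20,0,0,0,0,0,0,-20,0,0,0,0,0,0,0,11.4,-8.8,0,0,0,0,0,11.4,-8.8,0,0,0,0,0,11.4,-8.8,0,0,0,0,0,0,0,0,0,0,0,0,0,0,0,0,0],
)

```text
t: 9.05
tcp_pos: [0.5217, -0.0423, 0.0884]
tool_rot: [-0.533, -0.465, 0.534, -0.464]
force: [0.6, 0.4, -0.1]
finger_gap: -0.001
```

```bash
python3 look.py a7
python3 - <<'E'
from h import *
s,R=tool();T=np.array([.522,-.043,.040]);print('to target mm',(R.T@(T-s['tcp_pos'])*1000).round(1),R[:,0].round(3))
E
```

```text
9.05 [ 0.5217 -0.0423  0.0884] z head -97.96 [ 0.6  0.4 -0.1]
top red 20 [ 0.4899 -0.0384] r 32.4 ang 171.9
top yel 51 [ 0.572  -0.0468] r 50.2 ang -4.4
side red 67 [ 0.4892 -0.0398] r 32.9 ang 174.4
side yel 63 [ 0.5733 -0.0473] r 51.5 ang -4.8
side blue 18 [ 0.5466 -0.0426] r 24.6 ang 0.8
side notch heading from lug-blue line -2.9
to target mm [48.6  1.1  0.2] [-0.002  0.001 -1.   ]
```

View pics/a7.png

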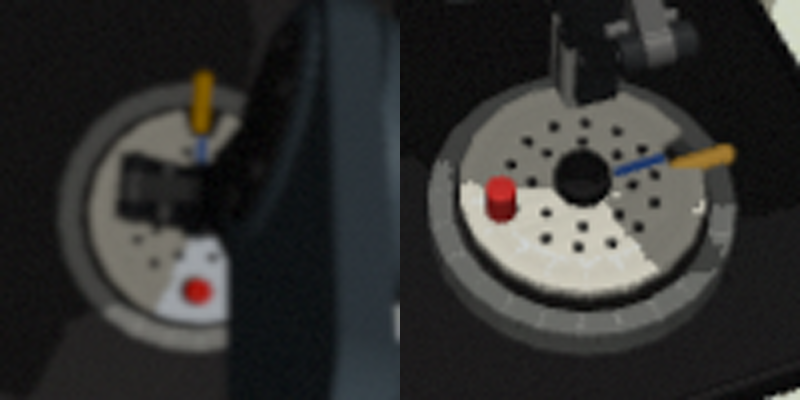

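Emit:
move_arm(
  deltas=[0,15,0.6,0,0,0,0,0,15,0.5,0,0,0,0,0,10,0,0,0,0,0,0,6,0,0,0,0,0,0,0,0,0,0,0,0],
)

```text
t: 9.65
tcp_pos: [0.5222, -0.0431, 0.0425]
tool_rot: [-0.533, -0.464, 0.534, -0.463]
force: [0.4, -0.1, 1.1]
finger_gap: 0.002
```

```bash
python3 look.py a8
python3 - <<'E'
from h import *
s,R=tool()
for n,b in(('top',(390,215,400/90)),('side',(300,325,4))):
    d=pickle.load(open(n+'0.pkl','rb'))
    for X in(s['tcp_pos'],[*C0,.038]): print(n,((proj(d,X)-b[:2])*b[2]).round(0))
E
```

```text
9.65 [ 0.5222 -0.0431  0.0425] z head -98.05 [ 0.4 -0.1  1.1]
top red 13 [ 0.4901 -0.0369] r 32.4 ang 169.2
top yel 53 [ 0.5723 -0.0469] r 50.4 ang -4.5
side red 65 [ 0.4891 -0.04  ] r 33.0 ang 174.9
side yel 61 [ 0.5731 -0.0474] r 51.3 ang -4.9
side blue 20 [ 0.5465 -0.0424] r 24.5 ang 1.3
side notch heading from lug-blue line -2.4
top [204. 212.]
top [201. 215.]
side [185. 165.]
side [182. 174.]
```

View pics/a8.png

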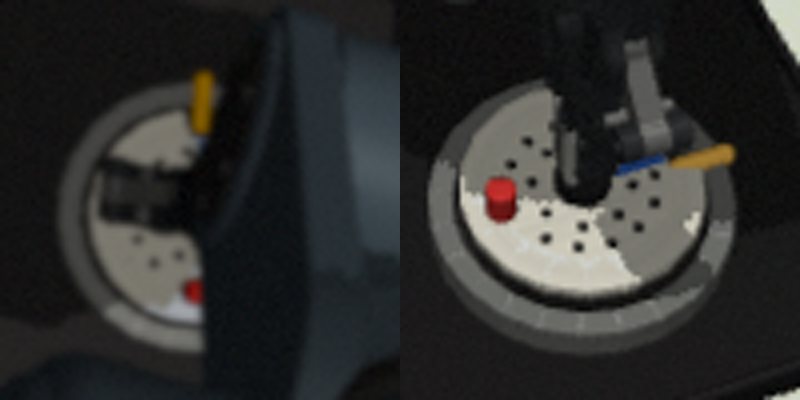

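Emit:
move_arm(
  deltas=[0,2,0,0,0,0,0,0,2,0,0,0,0,0,0,1,0,0,0,0,0,0,1,0,0,0,0,0,0,1,0,0,0,0,0,0,0,0,0,0,0,0],
)

```text
t: 10.35
tcp_pos: [0.5231, -0.0431, 0.0368]
tool_rot: [0.534, 0.464, -0.534, 0.464]
force: [-0.5, 0.4, 4.7]
finger_gap: 0.002
```

Emit:
move_arm(
  deltas=[0,1,0,0,0,0,0,0,1,0,0,0,0,0,0,1,0,0,0,0,0,0,0,0,0,0,0,0],
)

```text
t: 10.75
tcp_pos: [0.5231, -0.0431, 0.0338]
tool_rot: [0.534, 0.464, -0.534, 0.464]
force: [-1.4, 0.3, 4.8]
finger_gap: -0.006
```

Emit:
move_arm(
  deltas=[0,1,0,0,0,0,0,0,1,0,0,0,0,0,0,1,0,0,0,0,0,0,0,0,0,0,0,0],
)

```text
t: 11.15
tcp_pos: [0.5231, -0.0431, 0.0308]
tool_rot: [0.534, 0.464, -0.534, 0.464]
force: [0.4, 0.4, 5.1]
finger_gap: -0.003
```

Emit:
move_arm(
  deltas=[0,1,0,0,0,0,0,0,0.5,0,0,0,0,0,0,0,0,0,0,0,0,0,0,0,0,0,0,0],
)

```text
t: 11.55
tcp_pos: [0.5231, -0.0431, 0.0294]
tool_rot: [0.534, 0.464, -0.534, 0.464]
force: [-0.8, -0.3, 5.3]
finger_gap: -0.002
```

Emit:
move_arm(
  deltas=[0,0.5,0,0,0,0,0,0,0.5,0,0,0,0,0,0,0,0,0,0,0,0],
)

```text
t: 11.85
tcp_pos: [0.5231, -0.0431, 0.029]
tool_rot: [0.534, 0.464, -0.534, 0.464]
force: [-1.8, -0.6, 10.5]
finger_gap: -0.003
```

Emit:
move_arm(
  deltas=[0,0.7,0,0,0,0,0,0,0,0,0,0,0,0,0,0,0,0,0,0,0],
)

```text
t: 12.15
tcp_pos: [0.5232, -0.0431, 0.0289]
tool_rot: [0.534, 0.463, -0.534, 0.464]
force: [-2.5, 0.3, 14.6]
finger_gap: -0.0
```

Emit:
move_arm(
  deltas=[0,-3,0,0,0,0,0,0,-10,0,0,0,0,0,0,-25,0,0,0,0,0,0,-30,0,0,0,0,0,0,-30,0,0,0,0,0,0,-30,0,30,0,0,0,0,0,0,40,0,0,0,0,0,0,40,0,0,0,0,0,0,40,0,0,0,0,0,0,40,0,0,0],
)

```text
t: 13.15
tcp_pos: [0.496, -0.2326, 0.1556]
tool_rot: [0.534, 0.464, -0.534, 0.464]
force: [1.3, 0.8, -0.3]
finger_gap: -0.002
```

```bash
python3 look.py a9
python3 - <<'E'
from h import *
from station import viewer
for n,box in(('top',(390,215,480,305)),('side',(300,325,400,425))):
    d=viewer.snapshot(n);o=pickle.load(open(n+'0.pkl','rb'))
    cv2.imwrite(f'pics/{n}9.png',d['image'][:,:,::-1])
    for nm,X in(('face',[C0[0]-.005,C0[1]+.022,.021]),('face2',[C0[0]-.018,C0[1]-.016,.021]),('face3',[C0[0]+.008,C0[1]-.028,.021]),('hub',[*C0,.029])):
        u,v=proj(d,X); u,v=int(u),int(v)
        z=lambda D:np.median([pt(D,a,b)[2] for a in range(u-1,u+2) for b in range(v-1,v+2)])
        print(n,nm,'z now',z(d).round(4),'before',z(o).round(4))
E
```

```text
13.15 [ 0.496  -0.2326  0.1556] z head -98.03 [ 1.3  0.8 -0.3]
top red 18 [ 0.4901 -0.0373] r 32.4 ang 169.8
top yel 54 [ 0.5719 -0.0467] r 50.1 ang -4.3
top blue 9 [ 0.546  -0.0431] r 24.0 ang -0.2
top notch heading from lug-blue line -5.9
side red 65 [ 0.4862 -0.046 ] r 35.9 ang -175.2
side yel 81 [ 0.5705 -0.0478] r 48.8 ang -5.7
side blue 17 [ 0.5423 -0.048 ] r 20.9 ang -13.9
side notch heading from lug-blue line -2.1
top face z now 0.0211 before 0.0305
top face2 z now 0.022 before 0.0316
top face3 z now 0.0205 before 0.0291
top hub z now 0.0298 before 0.0392
side face z now 0.0203 before 0.03
side face2 z now 0.02 before 0.0297
side face3 z now 0.0212 before 0.0293
side hub z now 0.0291 before 0.0382
```

View pics/a9.png

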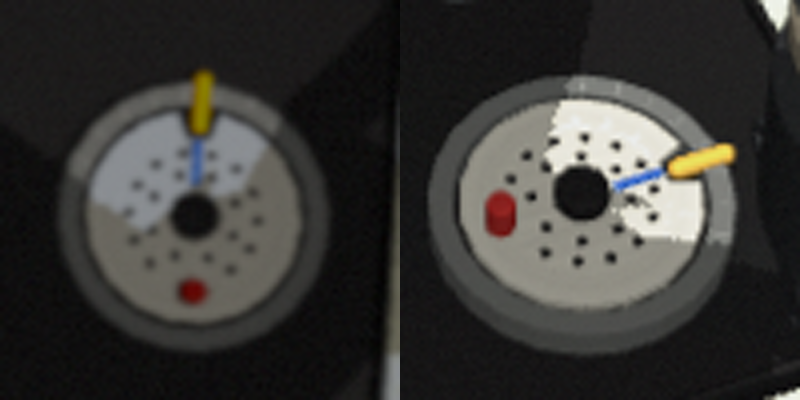

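View pics/top9.png

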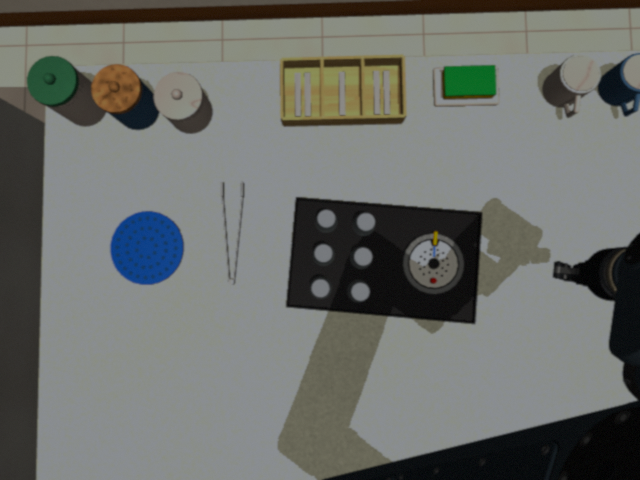

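The cover's face now sits at 21 mm, down from 30. The pin lies in the notch at about (435,240), the glasses, tongs and trivet are where they were, and the arm is clear at about (560,270).

Emit:
move_arm(
  deltas=[0,0,0,0,0,0,0,0,0,0,0,0,0,0],
)

```text
t: 13.55
tcp_pos: [0.4963, -0.2297, 0.1551]
tool_rot: [-0.533, -0.465, 0.533, -0.464]
force: [0.2, -0.4, -0.1]
finger_gap: -0.002
```

```bash
python3 -c "
from station import job
print(job.sign_off())"
```

```text
the job is handed in; nothing more can be done
None
```

I turned the cover about 150° clockwise by pushing the red lug with the shut fingertips, until the notch was over the pin. Then I moved over the hub, pressed the cover down, backed off and handed the job in at about 13.6 s of the 51 s allowed; no verdict is reported.

- **Pressed home:** the cover's face went from about 30 mm to 21 mm above the shelf in both cameras, and the hub from 38–39 mm to 29–30 mm. While pressing, it stopped at a TCP height of 29 mm and the force rose to about 15 N, so it had reached its stop.
- **Notch on the pin:** just before pressing, the notch read about -4° and the pin about -4.5°, so they agreed to 1–2°. Afterwards both views show the pin lying in the notch.
- **A disagreement:** single readings of the notch angle from the lug or stripe differed by several degrees. After pressing, the lug-to-stripe line gave -5.9° (top) and -2.1° (side). Those readings assume the heights of the raised cover and the colour patches are only a few pixels across. The cover going its full 9 mm down, rather than stopping at 2 mm, settles the matter.
- **Everything else:** the glasses, tongs and trivet look unmoved in the before and after top pictures; I did not measure them. The arm was clear and touching nothing at hand-in.

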